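# Put the desk things back in their fitted trays

### The arm

A 6-joint arm with a two-finger parallel gripper is mounted at the origin on the work surface. World frame = base frame: x ahead of the robot, y to its left, z up, the work surface at z = 0. Lengths are in m, angles in rad, forces in N, time in s.
With the tool pointing down it reaches from about 0.35 to 0.85 m from the base axis. Payload 8.1 kg.
Tool frame: the origin (TCP) lies between the finger pads; the fingertips stand 14 mm ahead of it and the grasp point (between the pads) lies 5 mm behind it (robot.tcp_to_tips is the z of the fingertips in the tool frame, in m); z points along the fingers, y is the line along which they close (so a half turn about z gives the same grasp; the last joint's range is limited). The gripper opens to 93 mm and grips with 3 to 60 N. Pads are 15 mm wide; open, the fingers measure 128 mm over their backs; the gripper's body (75 mm by 188 mm) begins 65 mm behind the grasp point.
Start: joints at [1.209, 0.13, 1.488, -0, 1.523, -0.085], TCP at [0.164, 0.577, 0.233] pointing down, gripper open.
Joint ranges: [-2.96, 2.96], [-0.89, 2.26], [0.02, 2.5], [-1.34, 4.48], [0, 2.73], [-2.66, 2.66]. Speed limits (rad/s): [2.39, 2.39, 2.79, 3.14, 3.14, 3.14].

### API

Orientations are given as a rotation vector (axis times angle).
In Python, from plant import sensors, read_camera, robot gives the robot as it stands.
- The arm moves only by the tool tcp_steps, called as a command line: name --argument value ..., lists and objects as JSON in quotes. Schema: {"type":"object","properties":{"segments":{"type":"array","items":{"type":"object","properties":{"aperture":{"type":"number"},"d":{"type":"array","items":{"type":"number"},"minItems":3,"maxItems":3},"turn":{"type":"number"}},"additionalProperties":false,"required":["aperture"]},"minItems":1,"maxItems":20},"force":{"type":"number"},"only":{"type":"string"},"quiet":{"type":"boolean"},"lines":{"type":"string"}},"required":["segments"],"additionalProperties":false}. segments is a list of rows, 1 to 20 of them, each an object with the fields aperture (the finger opening in m), d (a list: dx, dy, dz in shares of the most that a row can go, 1 being 50 mm), turn (a turn about the tool's z in parts of the range, where 1.0 means 4 rad); a field left out counts as zero (the opening has to be given); each row shifts and turns the commanded pose from where the row before left it, along the tool's axes as they then stand; what a row does not reach is not made up. A row lasts 1/10 s, in which the tool goes at most 0.05 m and 0.15 rad, less where a joint would pass 70% of its speed; a pose out of reach is approached as far as the arm can. The fingers move at their own pace and stop on an object; force is the grip in N (left out, the last holds). Time passes only in rows, so rows that do not move let the fingers close. The tool returns the time, the measured TCP pose, the force, the opening and the grip force at its end. only (a regular expression) keeps the lines of the reply that match it, lines (a string "A,B") keeps lines A to B, and quiet returns only ok. A shift or turn number past 1, either way, is cut back to 1. Input that does not fit is refused with a message, and nothing moves.
- sensors.read_state(): the state, without advancing time (a new reading comes with each control period).
- read_camera(name): name is "scene" or "top" or "wrist"; returns a dict with "image" (420x560x3 uint8, red, green, blue), "depth" (420x560 float32, m along the optical axis (not along the pixel's ray), 0 where there is no reading), "fx", "fy", "cx", "cy" (pixels), "dist" ([k1, k2, p1, p2, k3] as OpenCV has them; the pictures are not rectified), "R" (3x3) and "t" (3): a world point X has camera coordinates R X + t. Camera axes: x right, y down, z forward; pixel columns grow to the right and rows downward; lengths in m; the calibration is good to about 2 mm. A picture is of the moment at which its call begins.
- robot.close_job(): hands the job in; it is judged then, once.
The state is a dict: "t": time; "q": joint angles; "dq": joint speeds; "joint_torque": joint torques, N m; "tool_pos": TCP position; "orientation": TCP orientation; "force": force on the tool from outside, world axes, zero at the start; "wrist_torque": the same for the moment, N m; "opening": finger opening in m; "gripper_force": force on a finger pad.
Only numpy, scipy, OpenCV 4.12 (cv2) and the standard library are available. Lean on these libraries where they do the work, as an engineer would, in place of code of your own. Each camera call takes 0.05 s, during which the arm holds its last target. There are 200 camera calls.

### The job

Tidy the desk: put each of the four desk things into the wooden tray made for it, the stapler in the long tray, the wooden pyramid in the square one, the larger white cup in the larger round one and the smaller cup in the smaller round one, each standing upright and flat on the tray's floor inside the rim. Set them down without dropping them, and leave the bowl of moss where it is.

Things in the scene. Friction and masses are not known exactly. Their poses are not given: they have to be found in the camera images.
- stapler: Black desk stapler, loose, lying on its base: base 110 x 32 mm and 10 mm high; upper arm 104 mm long and 26 mm wide with flat sides between 26 and 48 mm above the underside; about 49 mm tall overall. To be gripped across the arm (26 mm, along y) near the middle. Mass about 0.2 kg. Origin: centre of the underside; x along its length, z up. It may lie either way round in its tray.
- pyramid: Brown wooden pyramid paperweight, loose: a straight-sided square plinth 48 x 48 mm and 40 mm high, topped by a low pyramid to 66 mm. Grip the plinth (48 mm, along x or y). Mass about 0.14 kg. Origin: centre of the underside; x and y along the sides of the square, z up.
- cup_large: Larger white ceramic cup, loose, open and empty, upright: straight sides, 60 mm across, 62 mm high, walls 4 mm. Grip round the outside. Mass about 0.16 kg. Origin: centre of the underside, z up.
- cup_small: Smaller white ceramic cup, loose, open and empty, upright: straight sides, 42 mm across, 56 mm high, walls 4 mm. Grip round the outside. Mass about 0.09 kg. Origin: centre of the underside, z up.
- long_tray: Long rectangular light-wood tray for the stapler: 138 x 60 mm outside, 128 x 50 mm inside the rim. Fixed to the desk. Its floor is 5 mm above the desk, its rim 5 mm thick and 12 mm high over the desk (7 mm over the floor). Origin: centre of the underside, at desk height; z up, x along its length.
- square_tray: Square light-wood tray for the pyramid: 76 x 76 mm outside, 66 x 66 mm inside the rim. Fixed to the desk. Its floor is 5 mm above the desk, its rim 5 mm thick and 12 mm high over the desk (7 mm over the floor). Origin: centre of the underside, at desk height; z up, x and y along its sides.
- round_tray_large: Larger round light-wood tray for the larger cup: 88 mm outside, 78 mm inside the rim. Fixed to the desk. Its floor is 5 mm above the desk, its rim 5 mm thick and 12 mm high over the desk (7 mm over the floor). Origin: centre of the underside, at desk height; z up.
- round_tray_small: Smaller round light-wood tray for the smaller cup: 70 mm outside, 60 mm inside the rim. Fixed to the desk. Its floor is 5 mm above the desk, its rim 5 mm thick and 12 mm high over the desk (7 mm over the floor). Origin: centre of the underside, at desk height; z up.
- moss_bowl: Bystander: dark bowl with a mound of green moss, 72 mm across, about 64 mm tall, loose, standing among the other things. Origin: centre of the underside.
Mind the look-alikes: they are no part of the job. Several things have the shape of the pyramid; the one meant has the colours described above.

How it is judged:
By the outcome, as a careful person would: the job done as asked, in the order asked, and still so for the second after the job is handed in, with the robot touching nothing.
It also fails if it takes over 102 s, if anything falls off the work surface, if the arm or the gripper's body presses on something with over 40 N, if the wrist force passes 120 N, or if a joint passes its speed limit or range.

## Working session

There is one attempt and no reset: what is moved stays moved. The work goes in short steps, Python scripts to look and compute and a tool call to move; the robot and the scene stay as the last step left them, time stands still between calls to the robot, and variables do not carry over. Pictures are saved under pics/ and viewed, at most 14 in all, crops included, and the job is handed in when it is done.

```bash
ls; mkdir -p pics; python3 - <<'E'
from plant import sensors, read_camera, robot
import cv2
for n in("top","scene"):
    c=read_camera(n); cv2.imwrite(f"pics/{n}0.png",c["image"][:,:,::-1]); print(n,c["fx"],c["cx"],c["cy"],c["dist"],c["R"],c["t"],(c["depth"]>0).mean())
print(sensors.read_state())
E
```

```text
pics
top 397.6366719203025 280.07636805260455 195.3387969854847 [-0.06745537  0.          0.          0.          0.        ] [[-2.89227954e-02 -9.99567122e-01 -5.38886150e-03]
 [-9.79376460e-01  2.94162238e-02 -1.99891060e-01]
 [ 1.99963052e-01 -5.03684130e-04 -9.79803309e-01]] [0.00987787 0.51446553 0.79294354] 0.9961692176870748
scene 396.5266665669156 281.3367068153533 208.4260248783877 [-0.07057616  0.          0.          0.          0.        ] [[-0.64465523  0.76435315  0.01356073]
 [ 0.62712351  0.53889382 -0.56241404]
 [-0.43719074 -0.3540589  -0.82674455]] [ 0.32704482 -0.29203779  1.12171974] 0.9960289115646258
{'t': 0.1, 'q': array([ 1.20862341e+00,  1.31070177e-01,  1.48913939e+00,  2.13562799e-06,
        1.52296870e+00, -8.53969522e-02]), 'dq': array([-0.00254525, -0.00222467, -0.00253838,  0.00208659,  0.00034758,
       -0.00162352]), 'joint_torque': array([ 1.61170956e-03, -5.61342108e+01, -4.93096840e+01,  7.70211755e-02,
        2.92196427e-02, -4.10410462e-05]), 'tool_pos': array([0.16376427, 0.57673572, 0.23171857]), 'orientation': array([-4.33323513e-01, -3.11120642e+00,  2.42755017e-03]), 'force': array([ 0.62270792, -0.59218441, -0.16452244]), 'wrist_torque': array([ 0.04924303, -0.00180515, -0.01840451]), 'gripper_force': 0.0, 'opening': 0.09312511777560216}
```

View pics/top0.png

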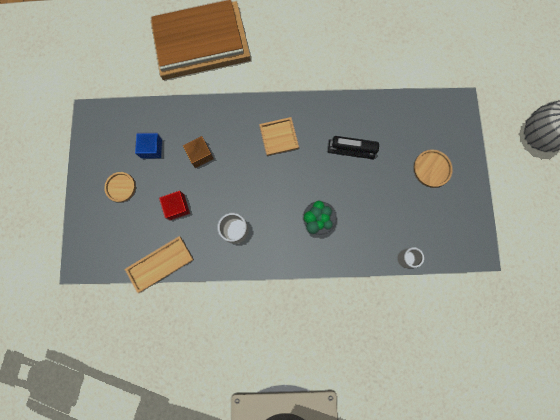

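View pics/scene0.png

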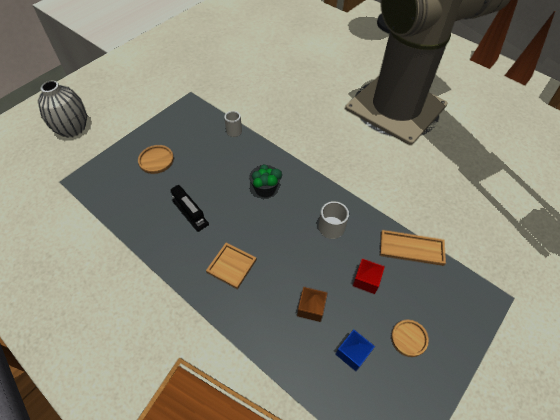

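The top view shows:
- the stapler at (353,147), the large cup at (232,228), the small cup at (413,258) and the moss at (320,218);
- the trays: long (160,264), square (279,136), large round (433,168) and small round (120,187).

Three things could be taken for the pyramid: blue (148,146), red (174,205) and brown (198,151). By the description I choose the brown one. Next I measure from both views and check a crop.

```bash
cat > h.py <<'E'
import numpy as np, cv2
from plant import sensors, read_camera, robot
def cloud(c):
    h,w=c["depth"].shape
    u,v=np.meshgrid(np.arange(w),np.arange(h))
    K=np.array([[c["fx"],0,c["cx"]],[0,c["fy"],c["cy"]],[0,0,1.]])
    n=cv2.undistortPoints(np.stack([u,v],-1).reshape(-1,1,2).astype(float),K,np.array(c["dist"])).reshape(h,w,2)
    d=c["depth"].astype(float)
    P=np.dstack([n[...,0]*d,n[...,1]*d,d])
    X=(P-np.array(c["t"]))@np.array(c["R"])
    X[d<=0]=np.nan
    return X
def desc(p):
    r=cv2.minAreaRect((p[:,:2]*1000).astype(np.float32))
    cc,rad=cv2.minEnclosingCircle((p[:,:2]*1000).astype(np.float32))
    return "rect c=(%.0f,%.0f) %.0fx%.0f a=%.1f | circ (%.0f,%.0f) r%.0f"%(*r[0],*r[1],r[2],*cc,rad)
E
python3 - <<'E'
from h import *
for n in("top","scene"):
    c=read_camera(n); X=cloud(c); z=X[...,2]; im=c["image"]
    hsv=cv2.cvtColor(im,cv2.COLOR_RGB2HSV)
    roi=(X[...,0]>.25)&(X[...,0]<.9)&(abs(X[...,1])<.65)
    print(n,"desk z",np.nanmedian(z[roi&(z<.02)]))
    for nm,m,zz in(("obj",roi&(z>.025)&(z<.12),0),("wood",roi&(hsv[...,1]>90)&(hsv[...,0]<22)&(hsv[...,2]>110)&(z<.025)&(z>-.01),1)):
        k,l,s,_=cv2.connectedComponentsWithStats(m.astype(np.uint8))
        for i in range(1,k):
            if s[i,4]<80: continue
            p=X[l==i]; zt=np.percentile(p[:,2],98)
            print(nm,s[i,:2]+s[i,2:4]//2,s[i,4],"ztop %.4f zmed %.4f"%(zt,np.median(p[:,2])),im[l==i].mean(0).astype(int),desc(p), "TOP",desc(p[p[:,2]>zt-.006]))
c=read_camera("top");cv2.imwrite("pics/crop.png",cv2.resize(c["image"][120:240,90:270,::-1],None,fx=4,fy=4,interpolation=cv2.INTER_CUBIC))
E
```

```text
top desk z 0.00047441364468407384
obj [202  56] 2006 ztop 0.0450 zmed 0.0415 [131  95  59] rect c=(876,172) 78x217 a=8.8 | circ (878,173) r112 TOP rect c=(879,177) 72x202 a=9.3 | circ (884,178) r105
obj [542 126] 1365 ztop 0.1179 zmed 0.0829 [94 95 91] rect c=(647,-598) 108x55 a=12.0 | circ (652,-621) r54 TOP rect c=(659,-594) 21x65 a=78.7 | circ (657,-604) r33
obj [147 144] 508 ztop 0.0628 zmed 0.0454 [ 22  60 126] rect c=(646,292) 52x49 a=88.1 | circ (645,292) r34 TOP rect c=(646,290) 20x19 a=88.4 | circ (646,291) r12
obj [197 150] 494 ztop 0.0632 zmed 0.0451 [105  69  37] rect c=(627,177) 49x48 a=25.7 | circ (626,177) r33 TOP rect c=(627,177) 18x17 a=25.3 | circ (625,177) r11
obj [354 145] 611 ztop 0.0511 zmed 0.0467 [56 57 57] rect c=(627,-173) 106x28 a=79.9 | circ (625,-173) r53 TOP rect c=(628,-173) 103x24 a=79.1 | circ (630,-174) r51
obj [173 205] 549 ztop 0.0625 zmed 0.0450 [136  20  18] rect c=(505,229) 49x50 a=18.0 | circ (505,228) r33 TOP rect c=(504,228) 20x21 a=23.4 | circ (505,229) r13
obj [319 218] 878 ztop 0.0647 zmed 0.0587 [43 94 64] rect c=(465,-86) 68x71 a=87.0 | 
[... 2833 characters left out ...]
(577,-355) 86x86 a=45.5 | circ (576,-356) r45
wood [413 247] 1454 ztop 0.0137 zmed 0.0054 [174 128  73] rect c=(376,263) 71x140 a=31.4 | circ (375,263) r77 TOP rect c=(379,265) 62x140 a=30.6 | circ (379,265) r74
wood [231 265] 1161 ztop 0.0130 zmed 0.0048 [177 131  74] rect c=(665,-8) 77x81 a=11.8 | circ (665,-7) r54 TOP rect c=(664,-6) 77x77 a=11.8 | circ (664,-6) r53
wood [410 338] 988 ztop 0.0139 zmed 0.0056 [176 132  75] rect c=(556,361) 69x70 a=4.7 | circ (554,362) r38 TOP rect c=(556,361) 67x68 a=42.8 | circ (556,360) r35
wood [224 389] 496 ztop 0.0249 zmed 0.0234 [149 108  60] rect c=(858,161) 41x214 a=13.0 | circ (845,158) r107 TOP rect c=(851,161) 37x211 a=18.0 | circ (861,164) r106
```

View pics/crop.png

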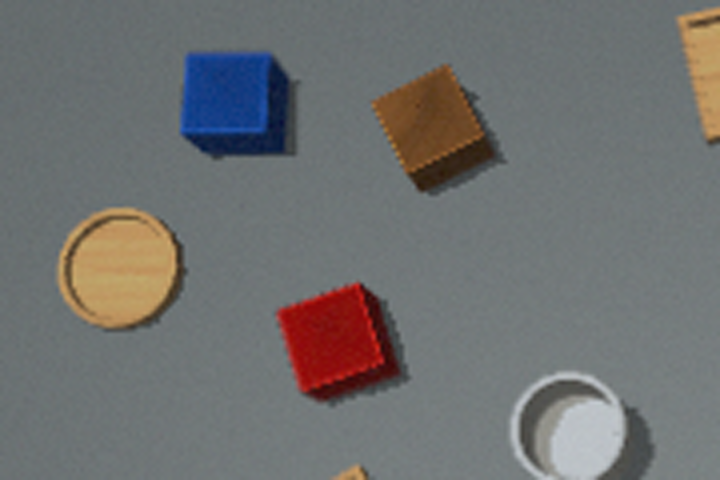

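The crop shows the brown wooden pyramid at crop (430,125), clearly different from the blue one (230,95) and the red one (335,340). Heights agree between the views and with the text (stapler 0.050, pyramid about 0.063, cups 0.063/0.058, tray floors 0.005, rims 0.013). Next come a move planner and the stapler.

```bash
cat >> h.py <<'E'
from scipy.spatial.transform import Rotation as Ro
def plan(x,y,jaw=None,z=None):
    s=sensors.read_state(); R=Ro.from_rotvec(s["orientation"]).as_matrix(); p=s["tool_pos"]
    yaw=np.arctan2(R[1,1],R[0,1]); turn=0
    d=np.array([x-p[0],y-p[1],0]); 
    print("t %.1f pos"%s["t"],p.round(4),"jaw %.1f"%np.degrees(yaw),"q6 %.2f"%s["q"][5],"tilt",R[:,2].round(3),"open %.4f"%s["opening"],"F",s["force"].round(1))
    print("  now-frame dx,dy",(R.T@d)[:2].round(4),"dist %.3f"%np.hypot(*d[:2]), "dz(down) %.4f"%(p[2]-z) if z is not None else "")
    if jaw is not None:
        t=yaw-np.radians(jaw); t=(t+np.pi/2)%np.pi-np.pi/2
        dq1=np.arctan2(y,x)-np.arctan2(p[1],p[0])
        print("  turn %.3f (alt %.3f); q6 after move+turn ~ %.2f"%(t,t-np.sign(t)*np.pi, s["q"][5]+dq1+t))
        R2=R@Ro.from_euler('z',t).as_matrix(); print("  after-turn dx,dy",(R2.T@d)[:2].round(4))
E
python3 -c "
from h import *
plan(.6285,-.174,-10,.032)"
```

```text
t 0.2 pos [0.1639 0.5769 0.2321] jaw 74.1 q6 -0.09 tilt [-0.    -0.001 -1.   ] open 0.0930 F [-0.7  0.5 -0.2]
  now-frame dx,dy [-0.6522 -0.5954] dist 0.883 dz(down) 0.2001
  turn 1.469 (alt -1.673); q6 after move+turn ~ -0.18
  after-turn dx,dy [-0.6588  0.588 ]
```

Units first: shifts go in shares of 50 mm and turns go in shares of 4 rad. So 0.147 rad / 4 = 0.0368.

tcp_steps --segments '[{"aperture": 0.093, "turn": 0.0368}, {"aperture": 0.093, "turn": 0.0368}, {"aperture": 0.093, "turn": 0.0368}, {"aperture": 0.093, "turn": 0.0368}, {"aperture": 0.093, "turn": 0.0368}, {"aperture": 0.093, "turn": 0.0368}, {"aperture": 0.093, "turn": 0.0368}, {"aperture": 0.093, "turn": 0.0368}, {"aperture": 0.093, "turn": 0.0368}, {"aperture": 0.093, "turn": 0.0368}]' --force 20

```text
t: 1.25
tool_pos: [0.1639, 0.5771, 0.2324]
orientation: [2.414, 2.01, -0.001]
force: [0.0, 0.1, -0.9]
opening: 0.0928
gripper_force: 0.0
```

tcp_steps --segments '[{"aperture": 0.093, "d": [-0.732, 0.654, 0]}, {"aperture": 0.093, "d": [-0.732, 0.654, 0]}, {"aperture": 0.093, "d": [-0.732, 0.654, 0]}, {"aperture": 0.093, "d": [-0.732, 0.654, 0]}, {"aperture": 0.093, "d": [-0.732, 0.654, 0]}, {"aperture": 0.093, "d": [-0.732, 0.654, 0]}, {"aperture": 0.093, "d": [-0.732, 0.654, 0]}, {"aperture": 0.093, "d": [-0.732, 0.654, 0]}, {"aperture": 0.093, "d": [-0.732, 0.654, 0]}, {"aperture": 0.093, "d": [-0.732, 0.654, 0]}, {"aperture": 0.093, "d": [-0.732, 0.654, 0]}, {"aperture": 0.093, "d": [-0.732, 0.654, 0]}, {"aperture": 0.093, "d": [-0.732, 0.654, 0]}, {"aperture": 0.093, "d": [-0.732, 0.654, 0]}, {"aperture": 0.093, "d": [-0.732, 0.654, 0]}, {"aperture": 0.093, "d": [-0.732, 0.654, 0]}, {"aperture": 0.093, "d": [-0.732, 0.654, 0]}, {"aperture": 0.093, "d": [-0.732, 0.654, 0]}, {"aperture": 0.093}, {"aperture": 0.093}]'

```text
t: 3.25
tool_pos: [0.6278, -0.1754, 0.2311]
orientation: [-2.408, -2.014, 0.002]
force: [-0.2, 1.0, -0.5]
opening: 0.0928
gripper_force: 0.0
```

```bash
python3 - <<'E'
from h import *
plan(.6285,-.174,-10,.032)
c=read_camera("wrist"); cv2.imwrite("pics/w1.png",c["image"][:,:,::-1]); X=cloud(c); z=X[...,2]
m=(z>.03)&(z<.06)&(np.hypot(X[...,0]-.63,X[...,1]+.174)<.08); p=X[m]; print(desc(p),p[:,2].max()) if m.any() else print("none")
E
```

```text
t 3.2 pos [ 0.6278 -0.1754  0.2311] jaw -10.2 q6 -0.17 tilt [-0.002  0.001 -1.   ] open 0.0928 F [-0.2  1.  -0.5]
  now-frame dx,dy [0.0015 0.0004] dist 0.002 dz(down) 0.1991
  turn -0.003 (alt 3.138); q6 after move+turn ~ -0.17
  after-turn dx,dy [0.0015 0.0004]
rect c=(627,-175) 104x29 a=80.0 | circ (627,-174) r52 0.051625329180253435
```

The wrist camera agrees with the fixed cameras to 1–2 mm (627,-175, 80°), so I descend and grip.

Converted, 0.045 m is 0.9, 0.03 m is 0.6.

tcp_steps --segments '[{"aperture": 0.093, "d": [0, 0, 0.9]}, {"aperture": 0.093, "d": [0, 0, 0.9]}, {"aperture": 0.093, "d": [0, 0, 0.9]}, {"aperture": 0.093, "d": [0, 0, 0.6]}, {"aperture": 0.093, "d": [0, 0, 0.4]}, {"aperture": 0.093, "d": [0, 0, 0.28]}, {"aperture": 0.093}, {"aperture": 0.02}, {"aperture": 0.02}, {"aperture": 0.02}, {"aperture": 0.02}, {"aperture": 0.02}, {"aperture": 0.02}, {"aperture": 0.02}, {"aperture": 0.02}]' --force 25

```text
t: 4.8
tool_pos: [0.6281, -0.1745, 0.0335]
orientation: [-2.408, -2.017, 0.0]
force: [-1.2, -0.6, 0.1]
opening: 0.0336
gripper_force: 0.0
```

tcp_steps --segments '[{"aperture": 0.02}, {"aperture": 0.02}, {"aperture": 0.02}, {"aperture": 0.02}, {"aperture": 0.02}]'

```text
t: 5.3
tool_pos: [0.6281, -0.1745, 0.0336]
orientation: [-2.408, -2.018, -0.0]
force: [0.6, -0.3, -0.6]
opening: 0.0256
gripper_force: 25.0
```

tcp_steps --segments '[{"aperture": 0.02, "d": [0, 0, -0.2]}, {"aperture": 0.02, "d": [0, 0, -0.6]}, {"aperture": 0.02, "d": [0, 0, -0.8]}, {"aperture": 0.02, "d": [0, 0, -0.8]}, {"aperture": 0.02, "d": [0, 0, -0.6]}, {"aperture": 0.02, "d": [0, 0, -0.2]}, {"aperture": 0.02}]'

```text
t: 6.0
tool_pos: [0.6291, -0.1749, 0.1958]
orientation: [2.406, 2.016, 0.003]
force: [-0.3, -0.7, -2.9]
opening: 0.0259
gripper_force: 25.0
```

```bash
python3 -c "
from h import *
plan(.378,.264,30.3,.0385)"
```

```text
t 6.0 pos [ 0.6291 -0.1749  0.1958] jaw -10.1 q6 -0.17 tilt [ 0.003 -0.001 -1.   ] open 0.0259 F [-0.3 -0.7 -2.9]
  now-frame dx,dy [ 0.3881 -0.324 ] dist 0.506 dz(down) 0.1573
  turn -0.705 (alt 2.437); q6 after move+turn ~ 0.00
  after-turn dx,dy [0.5056 0.0047]
```

Converted, 0.045 m is 0.9, 0.04 m is 0.8, -0.141 rad / 4 = -0.0353.

tcp_steps --segments '[{"aperture": 0.02, "turn": -0.0353}, {"aperture": 0.02, "turn": -0.0353}, {"aperture": 0.02, "turn": -0.0353}, {"aperture": 0.02, "turn": -0.0353}, {"aperture": 0.02, "turn": -0.0353}, {"aperture": 0.02, "d": [0.4, 0, 0]}, {"aperture": 0.02, "d": [0.8, 0.02, 0]}, {"aperture": 0.02, "d": [0.9, 0.02, 0]}, {"aperture": 0.02, "d": [0.9, 0, 0]}, {"aperture": 0.02, "d": [0.9, 0.02, 0]}, {"aperture": 0.02, "d": [0.9, 0, 0]}, {"aperture": 0.02, "d": [0.9, 0.02, 0]}, {"aperture": 0.02, "d": [0.9, 0, 0]}, {"aperture": 0.02, "d": [0.9, 0.02, 0]}, {"aperture": 0.02, "d": [0.9, 0, 0]}, {"aperture": 0.02, "d": [0.9, 0, 0]}, {"aperture": 0.02, "d": [0.8, 0, 0]}, {"aperture": 0.02}, {"aperture": 0.02}]'

```text
t: 7.9
tool_pos: [0.376, 0.2639, 0.1913]
orientation: [-1.559, -2.726, 0.005]
force: [0.1, -0.3, -2.7]
opening: 0.0255
gripper_force: 25.0
```

```bash
python3 -c "
from h import *
plan(.378,.264,30.3,.0386)
X=cloud(read_camera('wrist'));z=X[...,2];print(np.nanmedian(z))
m=(z>.007)&(z<.02)&(np.hypot(X[...,0]-.378,X[...,1]-.264)<.09);print(desc(X[m]))
m=(z>.13)&(z<.3);print(desc(X[m]),X[m][:,2].min())"
```

```text
t 7.9 pos [0.376  0.2639 0.1913] jaw 30.5 q6 -0.03 tilt [-0.003 -0.002 -1.   ] open 0.0255 F [ 0.1 -0.3 -2.7]
  now-frame dx,dy [-0.0009  0.0018] dist 0.002 dz(down) 0.1527
  turn 0.003 (alt -3.139); q6 after move+turn ~ -0.03
  after-turn dx,dy [-0.0009  0.0018]
0.001484719866480598
rect c=(374,273) 60x119 a=30.5 | circ (374,273) r66
rect c=(374,268) 168x107 a=28.1 | circ (365,285) r85 0.1619550768881387
```

Converted, 0.04 m is 0.8, 0.002 m is 0.04.

tcp_steps --segments '[{"aperture": 0.02, "d": [-0.02, 0.04, 0.8]}, {"aperture": 0.02, "d": [0, 0, 0.8]}, {"aperture": 0.02, "d": [0, 0, 0.7]}, {"aperture": 0.02, "d": [0, 0, 0.4]}, {"aperture": 0.02, "d": [0, 0, 0.2]}, {"aperture": 0.02, "d": [0, 0, 0.08]}, {"aperture": 0.02}, {"aperture": 0.02, "d": [0, 0, 0.04]}, {"aperture": 0.02}]'

```text
t: 8.85
tool_pos: [0.3807, 0.2645, 0.0437]
orientation: [1.563, 2.724, 0.003]
force: [0.3, 0.0, -2.1]
opening: 0.0258
gripper_force: 25.0
```

Converted, -0.002 m is -0.04, 0.0015 m is 0.03.

tcp_steps --segments '[{"aperture": 0.02, "d": [0, -0.04, 0.03]}, {"aperture": 0.02, "d": [0, 0, 0.03]}, {"aperture": 0.02, "d": [0, 0, 0.02]}, {"aperture": 0.02}, {"aperture": 0.02}]'

```text
t: 9.35
tool_pos: [0.378, 0.2631, 0.0386]
orientation: [-1.563, -2.725, 0.0]
force: [0.3, 0.1, -2.1]
opening: 0.026
gripper_force: 25.0
```

Converted, 0.001 m is 0.02.

tcp_steps --segments '[{"aperture": 0.02, "d": [0, 0, 0.02]}, {"aperture": 0.02}, {"aperture": 0.02}]'

```text
t: 9.65
tool_pos: [0.3782, 0.2632, 0.0385]
orientation: [-1.563, -2.725, 0.0]
force: [-4.0, -2.4, 6.9]
opening: 0.0261
gripper_force: 25.0
```

tcp_steps --segments '[{"aperture": 0.02, "d": [0, 0, 0.01]}, {"aperture": 0.02}, {"aperture": 0.02}]'

```text
t: 9.95
tool_pos: [0.3782, 0.2632, 0.0384]
orientation: [-1.563, -2.725, 0.0]
force: [-7.2, -3.7, 13.1]
opening: 0.026
gripper_force: 25.0
```

Converted, -0.045 m is -0.9, -0.04 m is -0.8.

tcp_steps --segments '[{"aperture": 0.03, "d": [0, 0, -0.03]}, {"aperture": 0.05}, {"aperture": 0.07}, {"aperture": 0.093}, {"aperture": 0.093}, {"aperture": 0.093}, {"aperture": 0.093}, {"aperture": 0.093, "d": [0, 0, -0.2]}, {"aperture": 0.093, "d": [0, 0, -0.8]}, {"aperture": 0.093, "d": [0, 0, -0.9]}, {"aperture": 0.093, "d": [0, 0, -0.9]}, {"aperture": 0.093, "d": [0, 0, -0.4]}, {"aperture": 0.093}]'

```text
t: 11.25
tool_pos: [0.3803, 0.2644, 0.2039]
orientation: [1.561, 2.721, 0.011]
force: [0.6, 0.1, -0.5]
opening: 0.093
gripper_force: 0.0
```

```bash
python3 - <<'E'
from h import *
plan(.627,.178,25.7,.027)
plan(.627,.178,115.7,.027)
c=read_camera("wrist"); cv2.imwrite("pics/w2.png",c["image"][:,:,::-1]); X=cloud(c); z=X[...,2]
n=np.hypot(X[...,0]-.378,X[...,1]-.264)<.09
for a,b in((.035,.07),(.008,.015)):
  p=X[n&(z>a)&(z<b)]; print(desc(p),p[:,2].max())
E
```

```text
t 11.2 pos [0.3803 0.2644 0.2039] jaw 30.3 q6 -0.03 tilt [ 0.007  0.004 -1.   ] open 0.0930 F [ 0.6  0.1 -0.5]
  now-frame dx,dy [-0.1991  0.1694] dist 0.261 dz(down) 0.1769
  turn 0.080 (alt -3.061); q6 after move+turn ~ -0.28
  after-turn dx,dy [-0.1848  0.1848]
t 11.2 pos [0.3803 0.2644 0.2039] jaw 30.3 q6 -0.03 tilt [ 0.007  0.004 -1.   ] open 0.0930 F [ 0.6  0.1 -0.5]
  now-frame dx,dy [-0.1991  0.1694] dist 0.261 dz(down) 0.1769
  turn -1.490 (alt 1.651); q6 after move+turn ~ -1.85
  after-turn dx,dy [-0.1848 -0.1848]
rect c=(379,264) 29x103 a=29.4 | circ (379,264) r52 0.05663111745488216
rect c=(378,265) 60x138 a=30.0 | circ (377,264) r75 0.014998216489238242
```

View pics/w2.png

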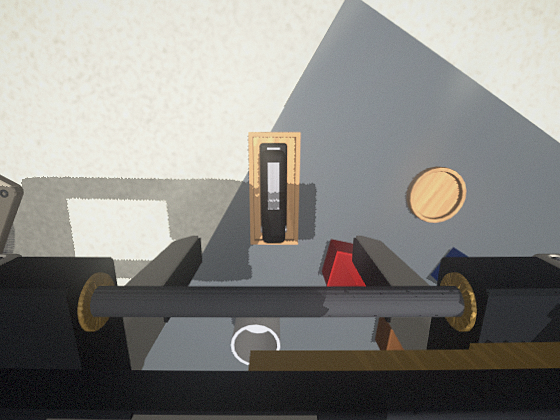

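The stapler sits centred and flat in the long tray (tray outline centred at pixel (274,188), stapler at (273,190)). Next is the pyramid.

Converted, -0.03 m is -0.6, -0.025 m is -0.5, 0.08 rad / 4 = 0.02.

tcp_steps --segments '[{"aperture": 0.093, "turn": 0.02}, {"aperture": 0.093, "d": [-0.4, 0.4, 0]}, {"aperture": 0.093, "d": [-0.6, 0.6, 0]}, {"aperture": 0.093, "d": [-0.6, 0.6, 0]}, {"aperture": 0.093, "d": [-0.6, 0.6, 0]}, {"aperture": 0.093, "d": [-0.6, 0.6, 0]}, {"aperture": 0.093, "d": [-0.5, 0.5, 0]}, {"aperture": 0.093, "d": [-0.4, 0.4, 0]}, {"aperture": 0.093}, {"aperture": 0.093}, {"aperture": 0.093}]'

```text
t: 12.4
tool_pos: [0.6236, 0.1772, 0.1975]
orientation: [-1.67, -2.659, 0.002]
force: [-0.3, -0.8, 0.1]
opening: 0.0928
gripper_force: 0.0
```

```bash
python3 - <<'E'
from h import *
plan(.6272,.178,25.7,.027)
c=read_camera("wrist"); X=cloud(c); z=X[...,2]
n=np.hypot(X[...,0]-.627,X[...,1]-.178)<.06
p=X[n&(z>.03)&(z<.08)]; print(desc(p),p[:,2].max()); print(c["image"][n&(z>.04)].mean(0))
E
```

```text
t 12.4 pos [0.6236 0.1772 0.1975] jaw 25.8 q6 -0.25 tilt [-0.002 -0.    -1.   ] open 0.0928 F [-0.3 -0.8  0.1]
  now-frame dx,dy [-0.0008  0.0036] dist 0.004 dz(down) 0.1705
  turn 0.001 (alt -3.141); q6 after move+turn ~ -0.25
  after-turn dx,dy [-0.0008  0.0036]
rect c=(627,178) 48x49 a=26.0 | circ (627,178) r33 0.06752074102353721
[51.1813912  47.93379751 44.43191215]
```

Converted, 0.045 m is 0.9, 0.04 m is 0.8.

tcp_steps --segments '[{"aperture": 0.093, "d": [-0.02, 0.07, 0.6]}, {"aperture": 0.093, "d": [0, 0, 0.9]}, {"aperture": 0.093, "d": [0, 0, 0.8]}, {"aperture": 0.093, "d": [0, 0, 0.6]}, {"aperture": 0.093, "d": [0, 0, 0.34]}, {"aperture": 0.093, "d": [0, 0, 0.16]}, {"aperture": 0.093}, {"aperture": 0.04}, {"aperture": 0.04}, {"aperture": 0.04}, {"aperture": 0.04}, {"aperture": 0.04}, {"aperture": 0.04}, {"aperture": 0.04}, {"aperture": 0.04}, {"aperture": 0.04}]' --force 25

```text
t: 14.05
tool_pos: [0.6289, 0.1773, 0.0293]
orientation: [1.671, 2.66, 0.0]
force: [-2.9, -0.9, 5.8]
opening: 0.0577
gripper_force: 25.0
```

tcp_steps --segments '[{"aperture": 0.04}, {"aperture": 0.04}, {"aperture": 0.04}, {"aperture": 0.04}]'

```text
t: 14.45
tool_pos: [0.6289, 0.1773, 0.0293]
orientation: [1.671, 2.66, 0.0]
force: [-3.2, -1.2, 5.0]
opening: 0.0581
gripper_force: 25.0
```

```bash
python3 - <<'E'
from h import *
plan(.6272,.178,25.7,.027)
c=read_camera("wrist"); cv2.imwrite("pics/w3.png",c["image"][:,:,::-1])
for n in("top","scene"):
    c=read_camera(n);X=cloud(c);K=c
    m=np.hypot(X[...,0]-.627,X[...,1]-.178)<.06
    v,u=np.where(m);a,b=v.mean(),u.mean();print(a,b)
    if n=="scene": cv2.imwrite("pics/s3.png",cv2.resize(c["image"][240:360,220:400,::-1],None,fx=4,fy=4))
E
```

```text
t 14.4 pos [0.6289 0.1773 0.0293] jaw 25.7 q6 -0.25 tilt [ 0.001 -0.    -1.   ] open 0.0581 F [-3.2 -1.2  5. ]
  now-frame dx,dy [ 0.0013 -0.0013] dist 0.002 dz(down) 0.0023
  turn 0.000 (alt -3.141); q6 after move+turn ~ -0.25
  after-turn dx,dy [ 0.0013 -0.0013]
76.96689997083698 139.52085156022164
213.7747239840263 328.642862735886
```

View pics/w3.png

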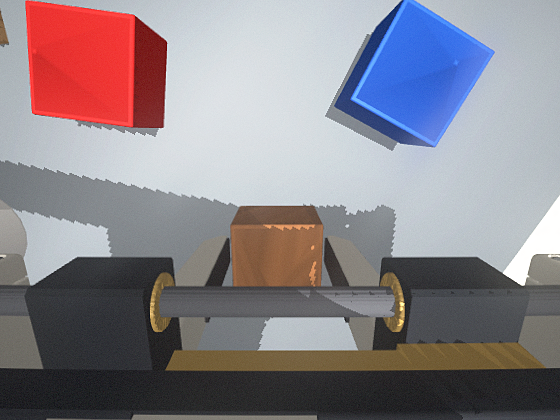

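View pics/s3.png

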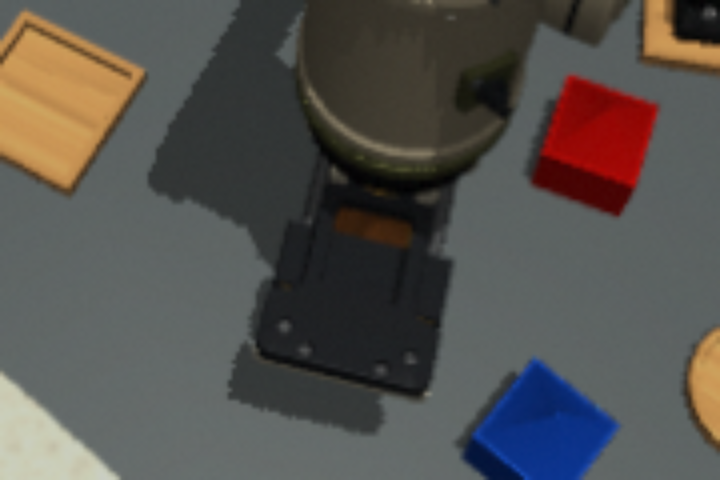

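The wrist picture shows the brown pyramid between the fingers at about (278,250), apparently square to them. But the opening reads 58 mm instead of 48, so I measure it before lifting.

```bash
python3 - <<'E'
from h import *
c=read_camera("wrist"); X=cloud(c)
s=sensors.read_state(); R=Ro.from_rotvec(s["orientation"]).as_matrix()
T=(X-s["tool_pos"])@R   # tool frame
for v in (200,207,212,218,224,232,240,250,260,270,280):
    print(v,[("%d: %.0f,%.0f,h%.0f"%(u,*(1000*T[v,u,:2]),1000*X[v,u,2])) for u in range(205,351,12)])
hsv=cv2.cvtColor(c["image"],cv2.COLOR_RGB2HSV)
m=(hsv[...,1]>100)&(hsv[...,0]<22); m[:200]=0;m[287:]=0;m[:,:215]=0;m[:,340:]=0
p=T[m]; print(m.sum(),np.nanpercentile(p,[1,5,50,95,99],axis=0).round(4), np.nanpercentile(X[m][:,2],[1,50,99]))
E
```

```text
200 ['205: 29,-46,h1', '217: 29,-38,h2', '229: 29,-30,h1', '241: 29,-23,h1', '253: 29,-15,h1', '265: 29,-7,h1', '277: 29,0,h2', '289: 29,8,h1', '301: 29,16,h1', '313: 29,23,h0', '325: 29,31,h2', '337: 29,39,h1', '349: 29,46,h1']
207 ['205: 25,-46,h1', '217: 25,-38,h2', '229: 25,-31,h1', '241: 26,-22,h5', '253: 26,-15,h6', '265: 26,-7,h5', '277: 25,0,h4', '289: 26,8,h5', '301: 26,15,h6', '313: 26,23,h5', '325: 25,31,h1', '337: 25,39,h2', '349: 25,46,h1']
212 ['205: 21,-46,h1', '217: 21,-38,h1', '229: 22,-31,h2', '241: 26,-21,h16', '253: 26,-14,h17', '265: 26,-7,h17', '277: 25,0,h15', '289: 26,7,h17', '301: 26,14,h17', '313: 26,21,h16', '325: 21,31,h2', '337: 21,39,h0', '349: 21,47,h1']
218 ['205: 17,-47,h1', '217: 17,-39,h2', '229: 17,-31,h1', '241: 25,-20,h28', '253: 25,-13,h27', '265: 26,-6,h29', '277: 26,0,h29', '289: 25,7,h28', '301: 26,13,h29', '313: 26,20,h30', '325: 17,31,h1', '337: 18,39,h2', '349: 17,47,h0']
224 ['205: 13,-47,h1', '217: 13,-39,h1', '229: 14,-31,h3', '241: 26,-18,h39', '253: 26,-12,h39', '265: 26,-6,h39', '277: 25,0,h39', '289: 26,6,h39', '301: 26,13,h39', '31
[... 954 characters left out ...]
, '325: -3,29,h22', '337: 9,30,h47', '349: 11,36,h51']
270 ['205: 11,-33,h61', '217: 7,-29,h53', '229: -20,-33,h1', '241: 3,-18,h45', '253: 7,-11,h54', '265: 10,-5,h59', '277: 10,0,h59', '289: 9,6,h57', '301: 6,12,h53', '313: 1,19,h43', '325: -19,33,h2', '337: 7,29,h54', '349: 11,33,h61']
280 ['205: 11,-30,h70', '217: 2,-29,h54', '229: -28,-33,h1', '241: -2,-18,h47', '253: 3,-11,h55', '265: 6,-5,h62', '277: 6,0,h62', '289: 6,6,h61', '301: 1,12,h52', '313: -3,19,h44', '325: -27,33,h1', '337: 3,29,h56', '349: 11,31,h71']
6026 [[-0.0061 -0.0232 -0.0334]
 [-0.0014 -0.0211 -0.0307]
 [ 0.0147  0.0007 -0.017 ]
 [ 0.0257  0.0211 -0.0022]
 [ 0.026   0.0231  0.0256]] [0.00373921 0.04628296 0.06272712]
```

```bash
python3 - <<'E'
from h import *
c=read_camera("wrist"); X=cloud(c)
s=sensors.read_state(); R=Ro.from_rotvec(s["orientation"]).as_matrix()
T=(X-s["tool_pos"])@R
for v in (244,252,260):
  for r in (range(222,242,2),range(312,334,2)):
    print(v,[("%d: %.0f,%.0f,h%.0f"%(u,*(1000*T[v,u,:2]),1000*X[v,u,2])) for u in r])
cv2.imwrite("pics/w4.png",cv2.resize(c["image"][195:300,200:360,::-1],None,fx=5,fy=5,interpolation=cv2.INTER_CUBIC))
print(s["joint_torque"].round(2),s["wrist_torque"].round(3))
E
```

```text
244 ['222: 11,-31,h30', '224: 9,-30,h25', '226: 9,-29,h26', '228: 7,-29,h20', '230: -1,-31,h1', '232: 15,-23,h40', '234: 15,-22,h40', '236: 15,-21,h41', '238: 17,-20,h44', '240: 17,-18,h45']
244 ['312: 17,18,h45', '314: 17,19,h44', '316: 16,20,h42', '318: 15,21,h41', '320: 15,23,h40', '322: 15,24,h39', '324: 5,29,h16', '326: 8,29,h23', '328: 9,29,h26', '330: 10,30,h27', '332: 10,31,h29']
252 ['222: 9,-29,h38', '224: 7,-29,h31', '226: 5,-29,h28', '228: 2,-29,h21', '230: -7,-31,h1', '232: 11,-23,h40', '234: 11,-22,h40', '236: 11,-21,h41', '238: 12,-20,h43', '240: 13,-19,h45']
252 ['312: 13,18,h45', '314: 12,19,h43', '316: 11,20,h42', '318: 10,22,h39', '320: 10,23,h40', '322: -6,30,h1', '324: 1,29,h18', '326: 3,29,h24', '328: 6,29,h30', '330: 9,29,h36', '332: 9,30,h37']
260 ['222: 5,-29,h39', '224: 3,-29,h34', '226: 1,-29,h29', '228: -3,-29,h22', '230: -13,-32,h0', '232: 6,-24,h40', '234: 6,-22,h40', '236: nan,nan,hnan', '238: 7,-20,h43', '240: 8,-19,h45']
260 ['312: 8,18,h45', '314: 8,19,h44', '316: 7,21,h42', '318: 6,22,h41', '320: 6,23,h39', '322: -13,31,h1', '324: nan,nan,hnan', '326: -1,29,h25', '328: 1,29,h30', '330: 5,29,h37', '332: 7,29,h42']
[  0.21 -63.49 -42.87   0.26  -0.9   -0.  ] [-0.267  0.441 -0.06 ]
```

View pics/w4.png

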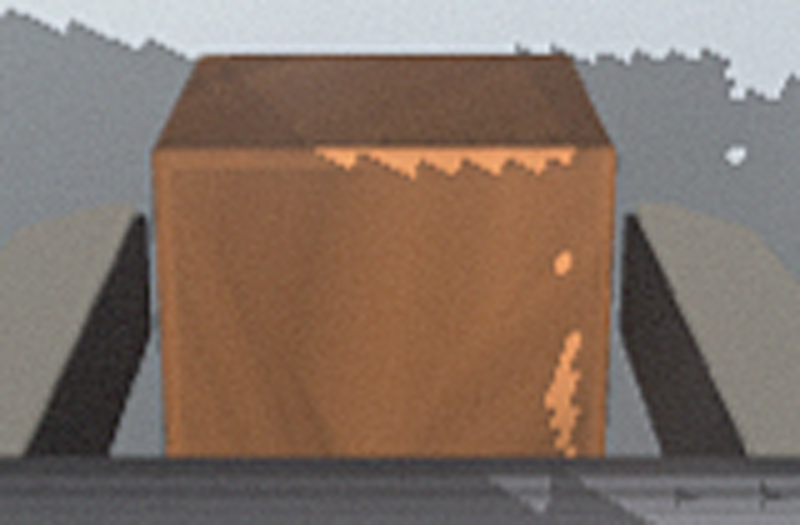

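The crop shows a clear gap of about 5 mm on either side: the pyramid's edges are at crop (155,610) and the pads at (148,625). The pads are stopped short of it, so I open, read the forces and close again.

tcp_steps --segments '[{"aperture": 0.075}, {"aperture": 0.075}, {"aperture": 0.075}, {"aperture": 0.075}, {"aperture": 0.075}]'

```text
t: 15.2
tool_pos: [0.6285, 0.1774, 0.0284]
orientation: [-1.671, -2.66, 0.0]
force: [0.7, 0.5, -0.5]
opening: 0.075
gripper_force: 0.0
```

tcp_steps --segments '[{"aperture": 0.04, "d": [0, 0, -0.06]}, {"aperture": 0.04}, {"aperture": 0.04}, {"aperture": 0.04}, {"aperture": 0.04}, {"aperture": 0.04}, {"aperture": 0.04}, {"aperture": 0.04}]' --force 8

```text
t: 16.0
tool_pos: [0.6289, 0.1774, 0.032]
orientation: [1.671, 2.66, 0.001]
force: [-0.2, 0.7, 5.1]
opening: 0.0596
gripper_force: 8.0
```

Converted, -0.045 m is -0.9, -0.04 m is -0.8.

tcp_steps --segments '[{"aperture": 0.093}, {"aperture": 0.093}, {"aperture": 0.093}, {"aperture": 0.093}, {"aperture": 0.093}, {"aperture": 0.093, "d": [0, 0, -0.6]}, {"aperture": 0.093, "d": [0, 0, -0.9]}, {"aperture": 0.093, "d": [0, 0, -0.9]}, {"aperture": 0.093, "d": [0, 0, -0.8]}, {"aperture": 0.093}, {"aperture": 0.093}]'

```text
t: 17.1
tool_pos: [0.6295, 0.1776, 0.1933]
orientation: [1.67, 2.658, 0.003]
force: [0.4, 0.5, -1.2]
opening: 0.0934
gripper_force: 0.0
```

```bash
python3 - <<'E'
from h import *
c=read_camera("wrist"); X=cloud(c); z=X[...,2]
r=np.hypot(X[...,0]-.627,X[...,1]-.178)
m=(z>.03)&(z<.08)&(r<.06); p=X[m]; print(desc(p),p[:,2].max())
v,u=np.where(m); print(u.min(),u.max(),v.min(),v.max())
for a in range(5,66,10):
  q=X[(r<.06)&(z>a/1e3-.003)&(z<a/1e3+.003)]
  if len(q)>5: print(a,len(q),desc(q))
cv2.imwrite("pics/w5.png",cv2.resize(c["image"][max(0,v.min()-40):v.max()+40,u.min()-50:u.max()+50,::-1],None,fx=4,fy=4,interpolation=cv2.INTER_CUBIC)[:600,:800])
plan(.6272,.178,115.7,.027)
plan(.6272,.178,25.7,.027)
E
```

```text
rect c=(628,179) 47x48 a=26.3 | circ (628,179) r33 0.06719268756872747
253 297 175 219
5 923 rect c=(628,178) 119x117 a=71.7 | circ (627,178) r60
15 18 rect c=(618,201) 44x0 a=25.8 | circ (618,201) r22
25 31 rect c=(617,200) 45x0 a=26.1 | circ (617,200) r23
35 45 rect c=(618,200) 46x1 a=26.2 | circ (618,200) r23
45 548 rect c=(627,179) 42x44 a=26.6 | circ (627,180) r29
55 345 rect c=(628,179) 26x27 a=26.4 | circ (628,179) r18
65 73 rect c=(628,179) 11x9 a=25.9 | circ (628,180) r6
t 17.1 pos [0.6284 0.1773 0.1911] jaw 25.7 q6 -0.25 tilt [-0. -0. -1.] open 0.0929 F [-0.1 -0.3 -1.2]
  now-frame dx,dy [ 0.0011 -0.0008] dist 0.001 dz(down) 0.1641
  turn -1.570 (alt 1.571); q6 after move+turn ~ -1.82
  after-turn dx,dy [0.0008 0.0011]
t 17.1 pos [0.6284 0.1773 0.1911] jaw 25.7 q6 -0.25 tilt [-0. -0. -1.] open 0.0929 F [-0.1 -0.3 -1.2]
  now-frame dx,dy [ 0.0011 -0.0008] dist 0.001 dz(down) 0.1641
  turn 0.000 (alt -3.141); q6 after move+turn ~ -0.25
  after-turn dx,dy [ 0.0011 -0.0008]
```

View pics/w5.png

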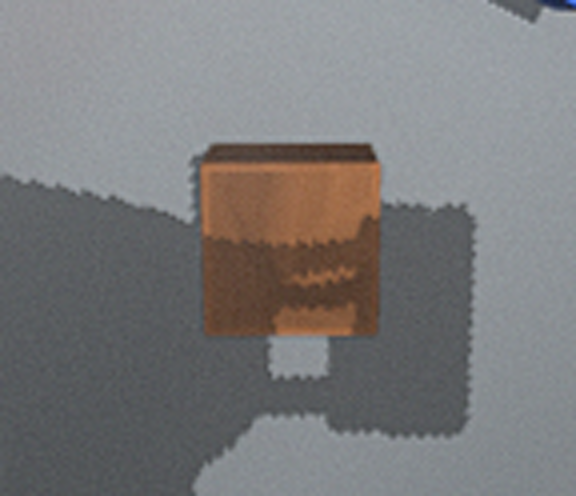

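The pyramid stands alone and square at (275,197), unmoved, with nothing beside it. I test the gripper in free air.

tcp_steps --segments '[{"aperture": 0.02}, {"aperture": 0.02}, {"aperture": 0.02}, {"aperture": 0.02}, {"aperture": 0.02}, {"aperture": 0.02}, {"aperture": 0.02}, {"aperture": 0.02}, {"aperture": 0.02}, {"aperture": 0.02}, {"aperture": 0.02}, {"aperture": 0.02}]' --force 25

```text
t: 18.35
tool_pos: [0.6286, 0.1774, 0.1917]
orientation: [1.671, 2.66, 0.0]
force: [0.6, 0.7, 0.3]
opening: 0.0203
gripper_force: 0.0
```

Converted, -0.001 m is -0.02, 0.1428 rad / 4 = 0.0357.

tcp_steps --segments '[{"aperture": 0.093, "turn": 0.0357}, {"aperture": 0.093, "turn": 0.0357}, {"aperture": 0.093, "turn": 0.0357}, {"aperture": 0.093, "turn": 0.0357}, {"aperture": 0.093, "turn": 0.0357}, {"aperture": 0.093, "turn": 0.0357}, {"aperture": 0.093, "turn": 0.0357}, {"aperture": 0.093, "turn": 0.0357}, {"aperture": 0.093, "turn": 0.0357}, {"aperture": 0.093, "turn": 0.0357}, {"aperture": 0.093, "turn": 0.0357}, {"aperture": 0.093, "d": [-0.02, -0.02, 0]}, {"aperture": 0.093}]'

```text
t: 19.65
tool_pos: [0.6271, 0.1779, 0.1916]
orientation: [-3.061, -0.706, 0.0]
force: [-0.8, -0.5, 1.1]
opening: 0.0929
gripper_force: 0.0
```

```bash
python3 - <<'E'
from h import *
plan(.6275,.1785,115.7,.027)
c=read_camera("wrist"); X=cloud(c); z=X[...,2]
r=np.hypot(X[...,0]-.627,X[...,1]-.178)
m=(z>.03)&(z<.08)&(r<.06); p=X[m]; print(desc(p),p[:,2].max())
m2=(r<.1)&(z>.004)&(z<.038);print("low pts",[desc(X[(r<.06)&(abs(z-a)<.004)]) for a in (.012,.02,.03)])
s=sensors.read_state(); R=Ro.from_rotvec(s["orientation"]).as_matrix(); T=(X-s["tool_pos"])@R
print("rod",[(v,(1000*T[v,280]).round(0)) for v in range(270,420,12)])
E
```

```text
t 19.6 pos [0.6271 0.1779 0.1916] jaw -64.0 q6 1.32 tilt [-0.  0. -1.] open 0.0929 F [-0.8 -0.5  1.1]
  now-frame dx,dy [ 0.0006 -0.0004] dist 0.001 dz(down) 0.1646
  turn 0.005 (alt -3.137); q6 after move+turn ~ 1.32
  after-turn dx,dy [ 0.0006 -0.0004]
rect c=(628,179) 47x48 a=26.3 | circ (628,179) r33 0.06642353278009841
low pts ['rect c=(649,189) 0x45 a=25.9 | circ (649,189) r23', 'rect c=(649,190) 0x45 a=25.8 | circ (649,190) r23', 'rect c=(649,190) 0x47 a=25.7 | circ (649,190) r23']
rod [(270, array([-105.,    3.,  191.])), (282, array([-121.,    3.,  189.])), (294, array([ 31.,  -1., -87.])), (306, array([ 28.,  -1., -88.])), (318, array([-166.,    3.,  177.])), (330, array([-167.,    2.,  154.])), (342, array([-166.,    2.,  132.])), (354, array([ 21.,  -1., -97.])), (366, array([  22.,   -1., -101.])), (378, array([  23.,   -1., -105.])), (390, array([  23.,   -1., -108.])), (402, array([  24.,   -1., -111.])), (414, array([  23.,   -1., -113.]))]
```

Converted, 0.045 m is 0.9, 0.04 m is 0.8.

tcp_steps --segments '[{"aperture": 0.093, "d": [0, 0, 0.8]}, {"aperture": 0.093, "d": [0, 0, 0.9]}, {"aperture": 0.093, "d": [0, 0, 0.8]}, {"aperture": 0.093, "d": [0, 0, 0.5]}, {"aperture": 0.093, "d": [0, 0, 0.2]}, {"aperture": 0.093, "d": [0, 0, 0.06]}, {"aperture": 0.093}, {"aperture": 0.093}]'

```text
t: 20.5
tool_pos: [0.629, 0.1782, 0.031]
orientation: [3.062, 0.7, 0.006]
force: [0.1, -0.2, -0.4]
opening: 0.0928
gripper_force: 0.0
```

tcp_steps --segments '[{"aperture": 0.04}, {"aperture": 0.04}, {"aperture": 0.04}, {"aperture": 0.04}, {"aperture": 0.04}, {"aperture": 0.04}, {"aperture": 0.04}, {"aperture": 0.04}, {"aperture": 0.04}, {"aperture": 0.04}, {"aperture": 0.04}]'

```text
t: 21.6
tool_pos: [0.6274, 0.1778, 0.0288]
orientation: [3.063, 0.699, 0.0]
force: [-0.6, -2.2, 3.2]
opening: 0.0576
gripper_force: 25.0
```

Closing across the other axis stops at 58 mm as well, so the contact goes with the pyramid. I lift it a few millimetres gently and see whether it comes along.

Converted, -0.002 m is -0.04.

tcp_steps --segments '[{"aperture": 0.04, "d": [0, 0, -0.04]}, {"aperture": 0.04, "d": [0, 0, -0.04]}, {"aperture": 0.04, "d": [0, 0, -0.04]}, {"aperture": 0.04}, {"aperture": 0.04}]'

```text
t: 22.1
tool_pos: [0.6273, 0.1779, 0.0346]
orientation: [-3.063, -0.699, -0.0]
force: [-0.8, -0.0, -1.4]
opening: 0.0581
gripper_force: 25.0
```

```bash
python3 - <<'E'
from h import *
c=read_camera("wrist"); X=cloud(c); z=X[...,2]
r=np.hypot(X[...,0]-.627,X[...,1]-.178)
s=sensors.read_state(); R=Ro.from_rotvec(s["orientation"]).as_matrix(); T=(X-s["tool_pos"])@R
hsv=cv2.cvtColor(c["image"],cv2.COLOR_RGB2HSV)
m=(hsv[...,1]>100)&(hsv[...,0]<22); m[:200]=0;m[287:]=0;m[:,:215]=0;m[:,340:]=0
print(np.nanpercentile(T[m],[1,5,50,95,99],axis=0).round(4), np.nanpercentile(z[m],[1,50,95,99]))
for v in (205,208,212,218,224,232,250,270,284): print(v,[("%.0f,%.0f,h%.0f"%(*(1000*T[v,u,:2]),1000*z[v,u])) for u in (228,245,278,310,326)])
E
```

```text
[[-0.0071 -0.0247 -0.0344]
 [-0.0024 -0.0226 -0.0314]
 [ 0.0142 -0.0009 -0.0174]
 [ 0.0251  0.0196  0.002 ]
 [ 0.0253  0.0216  0.0252]] [0.00933077 0.0518938  0.06598043 0.068917  ]
205 ['23,-34,h1', '25,-22,h9', '25,-1,h9', '25,19,h9', '23,31,h1']
208 ['21,-34,h1', '25,-21,h16', '25,-1,h15', '25,19,h16', '21,31,h1']
212 ['18,-34,h2', '25,-20,h25', '25,-1,h25', '25,18,h24', '18,31,h1']
218 ['14,-34,h1', '25,-19,h37', '25,-1,h37', '25,16,h36', '14,31,h1']
224 ['10,-34,h1', '25,-18,h46', '25,-1,h47', '25,15,h46', '10,32,h1']
232 ['4,-35,h2', '21,-18,h49', '21,-1,h48', '21,15,h48', '4,32,h1']
250 ['1,-31,h25', '14,-17,h55', '15,-1,h56', '13,15,h52', '3,27,h28']
270 ['-24,-36,h0', '3,-18,h53', '9,-1,h65', '2,15,h53', '-24,33,h1']
284 ['-35,-36,h0', '-6,-18,h53', '4,-1,h70', '-6,16,h52', '-35,34,h0']
```

It rises with the gripper (6 mm, weight 1.4 N), so it is firmly held; it is only effectively wider than it looks. I carry it over and centre it carefully.

Units first: shifts go in shares of 50 mm and turns go in shares of 4 rad. So -0.04 m is -0.8, -0.03 m is -0.6, 0.087 rad / 4 = 0.0218.

tcp_steps --segments '[{"aperture": 0.04, "d": [0, 0, -0.2]}, {"aperture": 0.04, "d": [0, 0, -0.6], "turn": 0.02}, {"aperture": 0.04, "d": [0, 0, -0.8], "turn": 0.0218}, {"aperture": 0.04, "d": [0, 0, -0.6], "turn": 0.02}, {"aperture": 0.04, "d": [0, 0, -0.2]}, {"aperture": 0.04}, {"aperture": 0.04}]'

```text
t: 22.85
tool_pos: [0.6265, 0.1777, 0.153]
orientation: [3.125, 0.32, -0.003]
force: [-0.5, -0.3, -1.8]
opening: 0.0581
gripper_force: 25.0
```

```bash
python3 -c "
from h import *
plan(.664,-.006,-78.2,.0338)"
```

```text
t 22.9 pos [0.6265 0.1777 0.153 ] jaw -78.3 q6 1.56 tilt [-0.002 -0.    -1.   ] open 0.0581 F [-0.5 -0.3 -1.8]
  now-frame dx,dy [-0.0004  0.1875] dist 0.187 dz(down) 0.1192
  turn -0.002 (alt 3.140); q6 after move+turn ~ 1.28
  after-turn dx,dy [-0.0008  0.1875]
```

Converted, 0.04 m is 0.8, 0.035 m is 0.7.

tcp_steps --segments '[{"aperture": 0.04, "d": [0, 0.4, 0]}, {"aperture": 0.04, "d": [0, 0.7, 0]}, {"aperture": 0.04, "d": [0, 0.8, 0]}, {"aperture": 0.04, "d": [0, 0.8, 0]}, {"aperture": 0.04, "d": [0, 0.7, 0]}, {"aperture": 0.04, "d": [0, 0.35, 0]}, {"aperture": 0.04}, {"aperture": 0.04, "d": [0, 0, 0.8]}, {"aperture": 0.04, "d": [0, 0, 0.6]}, {"aperture": 0.04}, {"aperture": 0.04}, {"aperture": 0.04}]'

```text
t: 24.05
tool_pos: [0.6661, -0.0051, 0.0867]
orientation: [3.125, 0.318, 0.004]
force: [0.5, 0.0, -1.1]
opening: 0.0582
gripper_force: 25.0
```

```bash
python3 - <<'E'
from h import *
plan(.664,-.006,-78.2,.0338)
s=sensors.read_state(); R=Ro.from_rotvec(s["orientation"]).as_matrix()
for n in ("wrist","top","scene"):
  c=read_camera(n); X=cloud(c);z=X[...,2];T=(X-s["tool_pos"])@R
  hsv=cv2.cvtColor(c["image"],cv2.COLOR_RGB2HSV)
  near=np.hypot(X[...,0]-.664,X[...,1]+.006)<.06
  w=near&(z<.017)&(z>.002)&(hsv[...,1]>70)&(hsv[...,0]<22)
  o=near&(z>.025)&(z<.14)&(hsv[...,1]>90)&(hsv[...,0]<22)
  print(n,w.sum(),desc(X[w]) if w.sum()>9 else "", o.sum())
  if o.sum()>20: print("obj tool",np.percentile(T[o],[2,98],axis=0).round(4),desc(X[o]))
  if n=="wrist":cv2.imwrite("pics/w6.png",c["image"][:,:,::-1])
E
```

```text
t 24.1 pos [ 0.6661 -0.0051  0.0867] jaw -78.4 q6 1.28 tilt [ 0.003 -0.    -1.   ] open 0.0582 F [ 0.5  0.  -1.1]
  now-frame dx,dy [-0.0022  0.0004] dist 0.002 dz(down) 0.0529
  turn -0.003 (alt 3.139); q6 after move+turn ~ 1.28
  after-turn dx,dy [-0.0022  0.0004]
wrist 3075 rect c=(664,-6) 76x78 a=11.7 | circ (663,-5) r53 7209
obj tool [[-0.0057 -0.0244 -0.0333]
 [ 0.0249  0.0212  0.0225]] rect c=(673,-2) 36x59 a=11.4 | circ (670,-2) r31
top 0  0
scene 711 rect c=(667,-6) 73x81 a=12.2 | circ (672,-3) r48 533
obj tool [[-0.0087 -0.0254 -0.0314]
 [ 0.0263  0.0226  0.0263]] rect c=(672,3) 40x73 a=10.6 | circ (668,3) r37
```

View pics/w6.png

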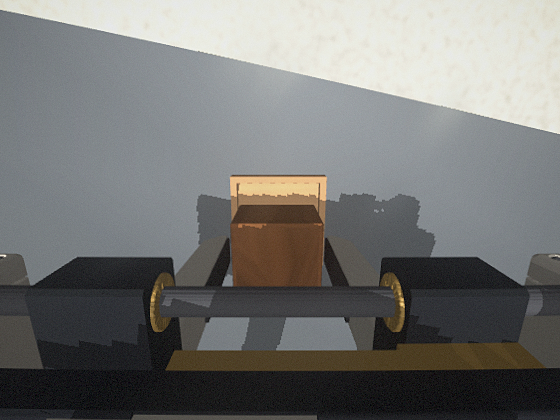

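The pyramid at (277,250) is square to the tray (rim at (278,180)) and about 3 mm off in x. I correct that while descending.

Converted, 0.02 m is 0.4, -0.003 m is -0.06.

tcp_steps --segments '[{"aperture": 0.04, "d": [-0.06, 0.03, 0]}, {"aperture": 0.04, "d": [0, 0, 0.4]}, {"aperture": 0.04, "d": [0, 0, 0.3]}, {"aperture": 0.04, "d": [0, 0, 0.14]}, {"aperture": 0.04, "d": [0, 0, 0.08]}, {"aperture": 0.04}, {"aperture": 0.04}]'

```text
t: 24.9
tool_pos: [0.6627, -0.0079, 0.0392]
orientation: [3.125, 0.317, 0.001]
force: [0.6, 0.5, -2.0]
opening: 0.0574
gripper_force: 25.0
```

```bash
python3 -c "
from h import *
plan(.664,-.006,-78.2,.0338)"
```

```text
t 24.9 pos [ 0.6627 -0.0079  0.0392] jaw -78.4 q6 1.28 tilt [ 0.001 -0.    -1.   ] open 0.0574 F [ 0.6  0.5 -2. ]
  now-frame dx,dy [ 0.0017 -0.0016] dist 0.002 dz(down) 0.0054
  turn -0.004 (alt 3.138); q6 after move+turn ~ 1.28
  after-turn dx,dy [ 0.0017 -0.0016]
```

Converted, 0.002 m is 0.04, 0.0015 m is 0.03.

tcp_steps --segments '[{"aperture": 0.04, "d": [0, 0, 0.04]}, {"aperture": 0.04, "d": [0, 0, 0.03]}, {"aperture": 0.04}, {"aperture": 0.04}]'

```text
t: 25.3
tool_pos: [0.6623, -0.0079, 0.0352]
orientation: [3.126, 0.317, 0.0]
force: [-0.3, 0.3, -1.0]
opening: 0.058
gripper_force: 25.0
```

tcp_steps --segments '[{"aperture": 0.04, "d": [0, 0, 0.02]}, {"aperture": 0.04}, {"aperture": 0.04}]'

```text
t: 25.6
tool_pos: [0.6622, -0.0079, 0.0341]
orientation: [3.126, 0.317, -0.0]
force: [-0.4, 0.3, -2.1]
opening: 0.0581
gripper_force: 25.0
```

tcp_steps --segments '[{"aperture": 0.04, "d": [0, 0, 0.02]}, {"aperture": 0.04}, {"aperture": 0.04}]'

```text
t: 25.9
tool_pos: [0.6624, -0.0079, 0.0337]
orientation: [3.126, 0.317, 0.001]
force: [-2.9, 0.5, 5.9]
opening: 0.058
gripper_force: 25.0
```

Converted, -0.045 m is -0.9, -0.03 m is -0.6.

tcp_steps --segments '[{"aperture": 0.062, "d": [0, 0, -0.01]}, {"aperture": 0.075}, {"aperture": 0.093}, {"aperture": 0.093}, {"aperture": 0.093}, {"aperture": 0.093}, {"aperture": 0.093, "d": [0, 0, -0.2]}, {"aperture": 0.093, "d": [0, 0, -0.6]}, {"aperture": 0.093, "d": [0, 0, -0.9]}, {"aperture": 0.093, "d": [0, 0, -0.9]}, {"aperture": 0.093, "d": [0, 0, -0.6]}, {"aperture": 0.093}]'

```text
t: 27.1
tool_pos: [0.6658, -0.0081, 0.2021]
orientation: [3.123, 0.317, 0.018]
force: [0.2, 0.1, 0.4]
opening: 0.093
gripper_force: 0.0
```

```bash
python3 - <<'E'
from h import *
c=read_camera("wrist"); X=cloud(c);z=X[...,2]
near=np.hypot(X[...,0]-.664,X[...,1]+.006)<.06
for a,b in((.04,.09),(.0085,.016)):
  p=X[near&(z>a)&(z<b)]; print(desc(p),p[:,2].max())
plan(.4495,.0975,-78,.033)
E
```

```text
rect c=(663,-6) 47x48 a=11.7 | circ (662,-6) r33 0.07231670191505842
rect c=(663,-5) 76x76 a=11.6 | circ (663,-5) r53 0.01483333056035581
t 27.1 pos [ 0.6644 -0.0081  0.1985] jaw -78.4 q6 1.28 tilt [ 0.007 -0.001 -1.   ] open 0.0930 F [ 0.   0.  -0.7]
  now-frame dx,dy [-0.1893 -0.1466] dist 0.239 dz(down) 0.1655
  turn -0.007 (alt 3.134); q6 after move+turn ~ 1.50
  after-turn dx,dy [-0.1883 -0.148 ]
```

The pyramid is centred in its tray, with its top at about 71 mm as expected. Next is the large cup.

Converted, -0.029 m is -0.58, -0.0225 m is -0.45.

tcp_steps --segments '[{"aperture": 0.093, "d": [-0.29, -0.23, 0]}, {"aperture": 0.093, "d": [-0.58, -0.45, 0]}, {"aperture": 0.093, "d": [-0.58, -0.45, 0]}, {"aperture": 0.093, "d": [-0.58, -0.45, 0]}, {"aperture": 0.093, "d": [-0.58, -0.45, 0]}, {"aperture": 0.093, "d": [-0.58, -0.45, 0]}, {"aperture": 0.093, "d": [-0.58, -0.45, 0]}, {"aperture": 0.093}, {"aperture": 0.093}, {"aperture": 0.093}]'

```text
t: 28.15
tool_pos: [0.4486, 0.0975, 0.1933]
orientation: [3.125, 0.316, -0.0]
force: [0.1, -0.0, 0.5]
opening: 0.0928
gripper_force: 0.0
```

```bash
python3 - <<'E'
from h import *
plan(.4498,.0975,None,.033)
c=read_camera("wrist"); X=cloud(c);z=X[...,2]
p=X[(np.hypot(X[...,0]-.45,X[...,1]-.0975)<.06)&(z>.052)&(z<.09)]; print(desc(p),np.percentile(p[:,2],98))
E
```

```text
t 28.1 pos [0.4486 0.0975 0.1933] jaw -78.4 q6 1.47 tilt [-0. -0. -1.] open 0.0928 F [ 0.1 -0.   0.5]
  now-frame dx,dy [0.0012 0.0002] dist 0.001 dz(down) 0.1603
rect c=(449,99) 59x59 a=89.9 | circ (449,99) r30 0.063597142985339
```

Converted, 0.045 m is 0.9, 0.04 m is 0.8.

tcp_steps --segments '[{"aperture": 0.093, "d": [0.014, 0, 0.6]}, {"aperture": 0.093, "d": [0, 0, 0.9]}, {"aperture": 0.093, "d": [0, 0, 0.8]}, {"aperture": 0.093, "d": [0, 0, 0.56]}, {"aperture": 0.093, "d": [0, 0, 0.24]}, {"aperture": 0.093, "d": [0, 0, 0.1]}, {"aperture": 0.093}, {"aperture": 0.093}, {"aperture": 0.05}, {"aperture": 0.05}, {"aperture": 0.05}, {"aperture": 0.05}, {"aperture": 0.05}, {"aperture": 0.05}, {"aperture": 0.05}, {"aperture": 0.05}, {"aperture": 0.05}, {"aperture": 0.05}]' --force 25

```text
t: 30.0
tool_pos: [0.449, 0.0979, 0.0338]
orientation: [3.125, 0.317, 0.0]
force: [-1.5, -1.0, 4.6]
opening: 0.0585
gripper_force: 24.8
```

```bash
python3 -c "
from h import *
plan(.577,-.356,-78,.038)"
```

```text
t 30.0 pos [0.449  0.0979 0.0338] jaw -78.4 q6 1.47 tilt [ 0. -0. -1.] open 0.0585 F [-1.5 -1.   4.6]
  now-frame dx,dy [0.0343 0.4703] dist 0.472 dz(down) -0.0042
  turn -0.007 (alt 3.134); q6 after move+turn ~ 0.70
  after-turn dx,dy [0.0308 0.4706]
```

Converted, -0.045 m is -0.9, -0.04 m is -0.8.

tcp_steps --segments '[{"aperture": 0.05, "d": [0, 0, -0.06]}, {"aperture": 0.05, "d": [0, 0, -0.2]}, {"aperture": 0.05, "d": [0, 0, -0.6]}, {"aperture": 0.05, "d": [0, 0, -0.9]}, {"aperture": 0.05, "d": [0, 0, -0.8]}, {"aperture": 0.05, "d": [0, 0, -0.5]}, {"aperture": 0.05}, {"aperture": 0.05}]'

```text
t: 30.8
tool_pos: [0.4489, 0.098, 0.1866]
orientation: [-3.125, -0.317, -0.001]
force: [-0.0, -0.5, -2.4]
opening: 0.0584
gripper_force: 24.8
```

```bash
python3 -c "
from h import *
plan(.577,-.356,None,.0388)
X=cloud(read_camera('scene'));z=X[...,2]
p=X[(np.hypot(X[...,0]-.45,X[...,1]-.0975)<.028)];print(np.nanpercentile(p[:,2],[0,5,50]))"
```

```text
t 30.8 pos [0.4489 0.098  0.1866] jaw -78.4 q6 1.47 tilt [ 0.001  0.    -1.   ] open 0.0584 F [-0.  -0.5 -2.4]
  now-frame dx,dy [0.0344 0.4705] dist 0.472 dz(down) 0.1478
[-0.00328857 -0.00076173  0.20168659]
```

Held (weight about 1.6–2 N). I move over the large round tray.

Converted, 0.0415 m is 0.83, 0.041 m is 0.82.

tcp_steps --segments '[{"aperture": 0.05, "d": [0.03, 0.4, 0]}, {"aperture": 0.05, "d": [0.06, 0.8, 0]}, {"aperture": 0.05, "d": [0.06, 0.82, 0]}, {"aperture": 0.05, "d": [0.06, 0.82, 0]}, {"aperture": 0.05, "d": [0.06, 0.82, 0]}, {"aperture": 0.05, "d": [0.06, 0.82, 0]}, {"aperture": 0.05, "d": [0.06, 0.82, 0]}, {"aperture": 0.05, "d": [0.06, 0.82, 0]}, {"aperture": 0.05, "d": [0.06, 0.82, 0]}, {"aperture": 0.05, "d": [0.06, 0.82, 0]}, {"aperture": 0.05, "d": [0.06, 0.82, 0]}, {"aperture": 0.05, "d": [0.06, 0.83, 0]}, {"aperture": 0.05}, {"aperture": 0.05}, {"aperture": 0.05}]'

```text
t: 32.35
tool_pos: [0.5764, -0.3547, 0.1847]
orientation: [-3.123, -0.317, 0.003]
force: [0.4, -0.1, -1.5]
opening: 0.0591
gripper_force: 24.8
```

```bash
python3 - <<'E'
from h import *
plan(.577,-.356,None,.0388)
c=read_camera("wrist"); X=cloud(c);z=X[...,2]
s=sensors.read_state(); R=Ro.from_rotvec(s["orientation"]).as_matrix();T=(X-s["tool_pos"])@R
hsv=cv2.cvtColor(c["image"],cv2.COLOR_RGB2HSV)
w=(np.hypot(X[...,0]-.577,X[...,1]+.356)<.06)&(z>.008)&(z<.016)&(hsv[...,1]>70)&(hsv[...,0]<22); p=X[w].copy()
A=np.c_[2*p[:,:2],np.ones(len(p))]; cc=np.linalg.lstsq(A,(p[:,:2]**2).sum(1),rcond=None)[0]; print(len(p),desc(p),"fit",cc[:2],np.sqrt(cc[2]+(cc[:2]**2).sum()))
E
```

```text
t 32.4 pos [ 0.5764 -0.3547  0.1847] jaw -78.4 q6 0.74 tilt [-0.002  0.002 -1.   ] open 0.0591 F [ 0.4 -0.1 -1.5]
  now-frame dx,dy [0.0004 0.0014] dist 0.001 dz(down) 0.1459
655 rect c=(589,-354) 62x86 a=8.1 | circ (577,-356) r44 fit [ 0.57663294 -0.35547451] 0.04095584358593719
```

Converted, 0.045 m is 0.9, 0.035 m is 0.7.

tcp_steps --segments '[{"aperture": 0.05, "d": [0, 0.02, 0.6]}, {"aperture": 0.05, "d": [0, 0, 0.9]}, {"aperture": 0.05, "d": [0, 0, 0.7]}, {"aperture": 0.05, "d": [0, 0, 0.4]}, {"aperture": 0.05, "d": [0, 0, 0.16]}, {"aperture": 0.05, "d": [0, 0, 0.06]}, {"aperture": 0.05}, {"aperture": 0.05}, {"aperture": 0.05}]'

```text
t: 33.3
tool_pos: [0.5783, -0.3578, 0.0477]
orientation: [3.124, 0.317, 0.004]
force: [-0.4, -0.5, -1.8]
opening: 0.0587
gripper_force: 24.8
```

```bash
python3 -c "
from h import *
plan(.577,-.356,None,.0388)"
```

```text
t 33.3 pos [ 0.5783 -0.3578  0.0477] jaw -78.4 q6 0.74 tilt [ 0.002 -0.002 -1.   ] open 0.0587 F [-0.4 -0.5 -1.8]
  now-frame dx,dy [-0.001 -0.002] dist 0.002 dz(down) 0.0089
```

Converted, 0.003 m is 0.06, 0.0025 m is 0.05.

tcp_steps --segments '[{"aperture": 0.05, "d": [-0.01, -0.02, 0.06]}, {"aperture": 0.05, "d": [0, 0, 0.05]}, {"aperture": 0.05, "d": [0, 0, 0.02]}, {"aperture": 0.05}, {"aperture": 0.05}]'

```text
t: 33.8
tool_pos: [0.5765, -0.3562, 0.039]
orientation: [-3.126, -0.317, 0.0]
force: [0.2, -0.0, -1.5]
opening: 0.0585
gripper_force: 24.8
```

tcp_steps --segments '[{"aperture": 0.05, "d": [0, 0, 0.03]}, {"aperture": 0.05}, {"aperture": 0.05}]'

```text
t: 34.1
tool_pos: [0.5766, -0.3562, 0.0389]
orientation: [3.125, 0.317, -0.0]
force: [-3.9, 3.0, 8.5]
opening: 0.0586
gripper_force: 24.8
```

tcp_steps --segments '[{"aperture": 0.05, "d": [0, 0, 0.02]}, {"aperture": 0.05}, {"aperture": 0.05}]'

```text
t: 34.4
tool_pos: [0.5767, -0.3563, 0.0389]
orientation: [3.125, 0.317, -0.0]
force: [-8.2, 5.9, 14.8]
opening: 0.0588
gripper_force: 24.8
```

Converted, -0.045 m is -0.9, -0.03 m is -0.6.

tcp_steps --segments '[{"aperture": 0.062, "d": [0, 0, -0.04]}, {"aperture": 0.075}, {"aperture": 0.093}, {"aperture": 0.093}, {"aperture": 0.093}, {"aperture": 0.093}, {"aperture": 0.093, "d": [0, 0, -0.2]}, {"aperture": 0.093, "d": [0, 0, -0.6]}, {"aperture": 0.093, "d": [0, 0, -0.9]}, {"aperture": 0.093, "d": [0, 0, -0.9]}, {"aperture": 0.093, "d": [0, 0, -0.5]}, {"aperture": 0.093}]'

```text
t: 35.6
tool_pos: [0.5792, -0.358, 0.2013]
orientation: [3.118, 0.316, 0.013]
force: [0.4, -0.6, 1.4]
opening: 0.0933
gripper_force: 0.0
```

```bash
python3 - <<'E'
from h import *
c=read_camera("wrist"); X=cloud(c);z=X[...,2]
near=np.hypot(X[...,0]-.577,X[...,1]+.356)<.06
for a,b in((.058,.09),(.0085,.016)):
  p=X[near&(z>a)&(z<b)]; print(desc(p),np.percentile(p[:,2],98))
plan(.376,-.2775,None,.031)
E
```

```text
rect c=(576,-354) 59x59 a=35.4 | circ (576,-355) r30 0.06874824416240959
rect c=(583,-355) 72x87 a=7.0 | circ (576,-356) r44 0.013959653846745326
t 35.6 pos [ 0.5781 -0.3572  0.1978] jaw -78.4 q6 0.74 tilt [ 0.005 -0.004 -1.   ] open 0.0926 F [ 0.8  0.5 -0.9]
  now-frame dx,dy [-0.182  -0.1187] dist 0.217 dz(down) 0.1668
```

The large cup is in its tray, concentric, with its rim at 67–68 mm as expected. Next is the small cup.

Converted, -0.033 m is -0.66, -0.0215 m is -0.43.

tcp_steps --segments '[{"aperture": 0.093, "d": [-0.34, -0.22, 0]}, {"aperture": 0.093, "d": [-0.66, -0.43, 0]}, {"aperture": 0.093, "d": [-0.66, -0.43, 0]}, {"aperture": 0.093, "d": [-0.66, -0.43, 0]}, {"aperture": 0.093, "d": [-0.66, -0.43, 0]}, {"aperture": 0.093, "d": [-0.66, -0.43, 0]}, {"aperture": 0.093}, {"aperture": 0.093}, {"aperture": 0.093}]'

```text
t: 36.55
tool_pos: [0.3749, -0.2768, 0.1933]
orientation: [-3.125, -0.317, 0.0]
force: [0.2, -0.6, -0.7]
opening: 0.093
gripper_force: 0.0
```

```bash
python3 - <<'E'
from h import *
plan(.376,-.2775,None,.031)
c=read_camera("wrist"); X=cloud(c);z=X[...,2]
p=X[(np.hypot(X[...,0]-.376,X[...,1]+.2775)<.05)&(z>.046)&(z<.09)]; print(desc(p),np.percentile(p[:,2],98))
E
```

```text
t 36.5 pos [ 0.3749 -0.2768  0.1933] jaw -78.4 q6 0.62 tilt [-0.  0. -1.] open 0.0930 F [ 0.2 -0.6 -0.7]
  now-frame dx,dy [0.0009 0.0009] dist 0.001 dz(down) 0.1623
rect c=(375,-277) 41x41 a=64.7 | circ (375,-277) r21 0.057783935701916686
```

Converted, 0.045 m is 0.9, 0.04 m is 0.8.

tcp_steps --segments '[{"aperture": 0.093, "d": [0, 0, 0.6]}, {"aperture": 0.093, "d": [0, 0, 0.9]}, {"aperture": 0.093, "d": [0, 0, 0.8]}, {"aperture": 0.093, "d": [0, 0, 0.6]}, {"aperture": 0.093, "d": [0, 0, 0.24]}, {"aperture": 0.093, "d": [0, 0, 0.1]}, {"aperture": 0.093}, {"aperture": 0.035}, {"aperture": 0.035}, {"aperture": 0.035}, {"aperture": 0.035}, {"aperture": 0.035}, {"aperture": 0.035}, {"aperture": 0.035}, {"aperture": 0.035}, {"aperture": 0.035}, {"aperture": 0.035}, {"aperture": 0.035}, {"aperture": 0.035}]' --force 20

```text
t: 38.5
tool_pos: [0.3746, -0.2767, 0.0317]
orientation: [3.125, 0.317, 0.0]
force: [-0.0, -0.4, 2.1]
opening: 0.0424
gripper_force: 20.0
```

tcp_steps --segments '[{"aperture": 0.035, "d": [0, 0, -0.06]}, {"aperture": 0.035, "d": [0, 0, -0.2]}, {"aperture": 0.035, "d": [0, 0, -0.6]}, {"aperture": 0.035, "d": [0, 0, -0.9]}, {"aperture": 0.035, "d": [0, 0, -0.8]}, {"aperture": 0.035, "d": [0, 0, -0.5]}, {"aperture": 0.035}, {"aperture": 0.035}]'

```text
t: 39.3
tool_pos: [0.3746, -0.2766, 0.1849]
orientation: [3.125, 0.317, 0.001]
force: [-0.0, -0.0, -2.5]
opening: 0.0422
gripper_force: 20.0
```

```bash
python3 -c "
from h import *
plan(.5555,.360,None,.036)"
```

```text
t 39.3 pos [ 0.3746 -0.2766  0.1849] jaw -78.4 q6 0.62 tilt [ 0.001 -0.001 -1.   ] open 0.0422 F [-0.  -0.  -2.5]
  now-frame dx,dy [ 0.305  -0.5874] dist 0.662 dz(down) 0.1489
```

Converted, -0.0435 m is -0.87, -0.0405 m is -0.81.

tcp_steps --segments '[{"aperture": 0.035, "d": [0.2, -0.388, 0]}, {"aperture": 0.035, "d": [0.4, -0.76, 0]}, {"aperture": 0.035, "d": [0.42, -0.81, 0]}, {"aperture": 0.035, "d": [0.42, -0.81, 0]}, {"aperture": 0.035, "d": [0.42, -0.81, 0]}, {"aperture": 0.035, "d": [0.42, -0.81, 0]}, {"aperture": 0.035, "d": [0.42, -0.81, 0]}, {"aperture": 0.035, "d": [0.42, -0.81, 0]}, {"aperture": 0.035, "d": [0.42, -0.81, 0]}, {"aperture": 0.035, "d": [0.42, -0.81, 0]}, {"aperture": 0.035, "d": [0.42, -0.81, 0]}, {"aperture": 0.035, "d": [0.42, -0.81, 0]}, {"aperture": 0.035, "d": [0.42, -0.81, 0]}, {"aperture": 0.035, "d": [0.42, -0.81, 0]}, {"aperture": 0.035, "d": [0.45, -0.87, 0]}, {"aperture": 0.035}, {"aperture": 0.035}, {"aperture": 0.035}]'

```text
t: 41.1
tool_pos: [0.5542, 0.3583, 0.1827]
orientation: [3.124, 0.316, -0.004]
force: [-0.6, -0.2, -1.7]
opening: 0.0425
gripper_force: 20.0
```

```bash
python3 - <<'E'
from h import *
plan(.5555,.36,None,.0367)
c=read_camera("wrist"); X=cloud(c);z=X[...,2]
hsv=cv2.cvtColor(c["image"],cv2.COLOR_RGB2HSV)
w=(np.hypot(X[...,0]-.5555,X[...,1]-.36)<.05)&(z>.008)&(z<.016)&(hsv[...,1]>70)&(hsv[...,0]<22); p=X[w]
A=np.c_[2*p[:,:2],np.ones(len(p))]; cc=np.linalg.lstsq(A,(p[:,:2]**2).sum(1),rcond=None)[0]; print(len(p),desc(p),"fit",cc[:2],np.sqrt(cc[2]+(cc[:2]**2).sum()))
E
```

```text
t 41.1 pos [0.5542 0.3583 0.1827] jaw -78.4 q6 1.87 tilt [-0.003 -0.002 -1.   ] open 0.0425 F [-0.6 -0.2 -1.7]
  now-frame dx,dy [ 0.0016 -0.0014] dist 0.002 dz(down) 0.1460
618 rect c=(559,362) 60x68 a=13.1 | circ (555,361) r35 fit [0.55509692 0.36131985] 0.031998160763420554
```

Converted, 0.045 m is 0.9, 0.035 m is 0.7.

tcp_steps --segments '[{"aperture": 0.035, "d": [0.03, -0.02, 0.6]}, {"aperture": 0.035, "d": [0, 0, 0.9]}, {"aperture": 0.035, "d": [0, 0, 0.7]}, {"aperture": 0.035, "d": [0, 0, 0.4]}, {"aperture": 0.035, "d": [0, 0, 0.16]}, {"aperture": 0.035, "d": [0, 0, 0.08]}, {"aperture": 0.035}, {"aperture": 0.035}, {"aperture": 0.035}, {"aperture": 0.035}]'

```text
t: 42.15
tool_pos: [0.557, 0.3611, 0.0439]
orientation: [-3.125, -0.317, -0.003]
force: [0.9, -0.6, -1.0]
opening: 0.0422
gripper_force: 20.0
```

```bash
python3 -c "
from h import *
plan(.5555,.3605,None,.0367)"
```

```text
t 42.1 pos [0.557  0.3611 0.0439] jaw -78.4 q6 1.87 tilt [ 0.002  0.001 -1.   ] open 0.0422 F [ 0.9 -0.6 -1. ]
  now-frame dx,dy [-0.0016  0.0003] dist 0.002 dz(down) 0.0072
```

Converted, 0.003 m is 0.06, 0.0015 m is 0.03.

tcp_steps --segments '[{"aperture": 0.035, "d": [0, 0, 0.06]}, {"aperture": 0.035, "d": [0, 0, 0.03]}, {"aperture": 0.035}, {"aperture": 0.035}]'

```text
t: 42.55
tool_pos: [0.5561, 0.3606, 0.0378]
orientation: [3.125, 0.317, -0.001]
force: [-0.1, -0.3, -1.4]
opening: 0.0424
gripper_force: 20.0
```

tcp_steps --segments '[{"aperture": 0.035, "d": [0, 0, 0.03]}, {"aperture": 0.035}, {"aperture": 0.035}]'

```text
t: 42.85
tool_pos: [0.5565, 0.3609, 0.0368]
orientation: [-3.125, -0.317, -0.001]
force: [-0.8, 0.2, 0.5]
opening: 0.0423
gripper_force: 20.0
```

tcp_steps --segments '[{"aperture": 0.035, "d": [0, 0, 0.02]}, {"aperture": 0.035}, {"aperture": 0.035}]'

```text
t: 43.15
tool_pos: [0.5566, 0.3609, 0.0367]
orientation: [-3.125, -0.317, -0.001]
force: [-3.2, -1.6, 7.0]
opening: 0.0422
gripper_force: 20.0
```

Converted, -0.045 m is -0.9, -0.03 m is -0.6.

tcp_steps --segments '[{"aperture": 0.045, "d": [0, 0, -0.02]}, {"aperture": 0.06}, {"aperture": 0.093}, {"aperture": 0.093}, {"aperture": 0.093}, {"aperture": 0.093}, {"aperture": 0.093}, {"aperture": 0.093, "d": [0, 0, -0.2]}, {"aperture": 0.093, "d": [0, 0, -0.6]}, {"aperture": 0.093, "d": [0, 0, -0.9]}, {"aperture": 0.093, "d": [0, 0, -0.9]}, {"aperture": 0.093, "d": [0, 0, -0.6]}, {"aperture": 0.093}]'

```text
t: 44.45
tool_pos: [0.5594, 0.3624, 0.2051]
orientation: [-3.121, -0.316, -0.017]
force: [0.9, 0.8, 1.2]
opening: 0.0931
gripper_force: 0.0
```

tcp_steps --segments '[{"aperture": 0.093, "d": [-0.6, -0.6, 0]}, {"aperture": 0.093, "d": [-0.6, -0.8, 0]}, {"aperture": 0.093, "d": [-0.4, -0.8, 0]}, {"aperture": 0.093, "d": [-0.4, -0.8, 0]}, {"aperture": 0.093, "d": [-0.4, -0.8, 0]}, {"aperture": 0.093}, {"aperture": 0.093}]'

```text
t: 45.15
tool_pos: [0.3996, 0.5233, 0.1962]
orientation: [3.124, 0.321, -0.001]
force: [-0.6, -0.1, 0.5]
opening: 0.0929
gripper_force: 0.0
```

```bash
python3 - <<'E'
from h import *
for n in ("top","scene"):
  c=read_camera(n); X=cloud(c);z=X[...,2]; cv2.imwrite(f"pics/{n}9.png",c["image"][:,:,::-1])
  for k,x,y in(("stapler",.378,.264),("pyr",.664,-.006),("cupL",.577,-.356),("cupS",.5555,.36),("moss",.465,-.086)):
    near=np.hypot(X[...,0]-x,X[...,1]-y)<.075
    p=X[near&(z>.03)&(z<.1)]
    print(n,k,(desc(p)+" ztop %.3f"%np.percentile(p[:,2],98)) if len(p)>20 else "hidden")
E
```

```text
top stapler rect c=(379,263) 28x105 a=30.0 | circ (374,260) r53 ztop 0.056
top pyr rect c=(663,-8) 50x48 a=11.9 | circ (663,-8) r33 ztop 0.068
top cupL rect c=(577,-355) 60x60 a=83.0 | circ (577,-355) r31 ztop 0.068
top cupS rect c=(556,361) 41x42 a=4.1 | circ (556,361) r22 ztop 0.063
top moss rect c=(465,-86) 68x71 a=85.4 | circ (464,-86) r37 ztop 0.065
scene stapler rect c=(381,265) 29x106 a=30.1 | circ (381,265) r53 ztop 0.055
scene pyr rect c=(664,-6) 49x49 a=12.8 | circ (664,-6) r33 ztop 0.067
scene cupL rect c=(577,-354) 60x60 a=36.9 | circ (578,-354) r31 ztop 0.067
scene cupS rect c=(558,361) 42x41 a=39.4 | circ (557,362) r22 ztop 0.063
scene moss rect c=(466,-85) 71x69 a=81.1 | circ (465,-85) r37 ztop 0.064
```

View pics/top9.png

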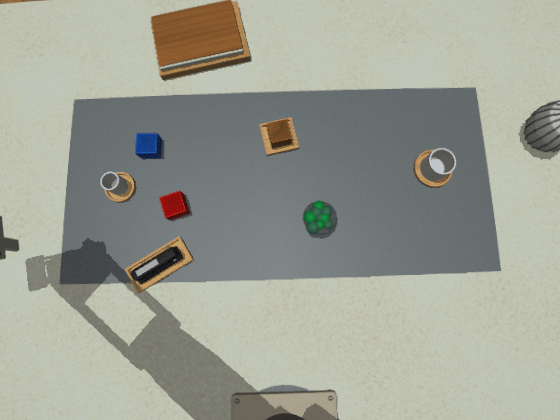

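View pics/scene9.png

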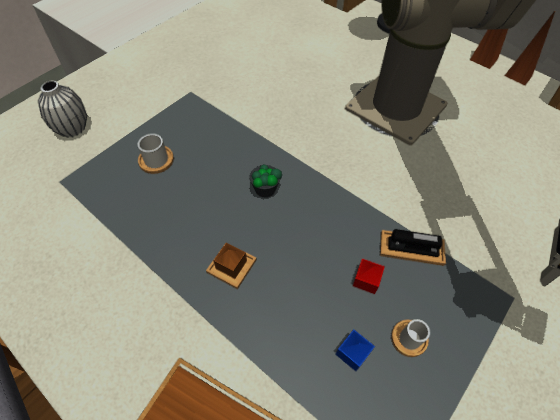

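Both views show all four things centred and upright in their trays: stapler (158,263), pyramid (279,134), large cup (436,166) and small cup (118,185) in the top view. The moss (320,218) is untouched and the arm is clear, so I hand in.

```bash
python3 -c "
from plant import robot
print(robot.close_job())"
```

```text
the job is handed in; nothing more can be done
None
```

The job is handed in at about 45 s of the 102 s allowed: the stapler, brown pyramid, large cup and small cup each stand upright in their own trays, and the moss bowl was not moved.

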